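Roll the cover strip home on a badge display panel

TASK

The brass cover strip along the near side of the badge panel is standing proud of its groove. Take the hand roller, start at the strip's screwed-down end on your left and roll it along under firm pressure to the free end, so that every section is fully home, level with the strips on the other sides. Only the roller may touch the panel; then hang the roller back upright in its stand, leaving the mug, keys and stapler where they are.

Things in the scene. Friction and masses are not known exactly. Their poses are not given: they have to be found in the camera images.
- panel: Badge panel, fixed flat on the table: 220 mm (x) by 310 mm (y), navy felt with gold-green badges, aluminium frame 22 mm high, sides 29 mm wide, black corner blocks. A 14 mm wide brass strip on each side, top 24 mm above the table when home; the one on the side nearest the robot (panel x = -96 mm) stands proud. Origin: centre of underside; +y along that strip to its screwed-down left end.
- strip_start (a point): Centre of the top of the strip's first section, at the left end seen from the robot: a fixed, already seated brass section 34 mm long with a dark screw head in it, 24 mm above the table. Seven loose sections follow along panel -y. Axes as the panel.
- strip_end (a point): Where the centre of the top of the strip's last section (section 7, at the free right-hand end) lies once it is home: 238 mm along panel -y from strip_start, 24 mm above the table.
- strip_1 (a joint): Brass snap-in section 1: rigid, 14 mm wide, 34 mm long, centre 34 mm from strip_start along panel -y. Value: how far it stands proud, m; 0 = fully home. Starts 2 to 6 mm proud. Pressed straight down by about 5 N, independent of its neighbours, stops hard at 0, stays where left.
- strip_2 (a joint): Brass snap-in section 2: rigid, 14 mm wide, 34 mm long, centre 68 mm from strip_start along panel -y. Value: how far it stands proud, m; 0 = fully home. Starts 2 to 6 mm proud. Pressed straight down by about 5 N, independent of its neighbours, stops hard at 0, stays where left.
- strip_3 (a joint): Brass snap-in section 3: rigid, 14 mm wide, 34 mm long, centre 102 mm from strip_start along panel -y. Value: how far it stands proud, m; 0 = fully home. Starts 2 to 6 mm proud. Pressed straight down by about 5 N, independent of its neighbours, stops hard at 0, stays where left.
- strip_4 (a joint): Brass snap-in section 4: rigid, 14 mm wide, 34 mm long, centre 136 mm from strip_start along panel -y. Value: how far it stands proud, m; 0 = fully home. Starts 2 to 6 mm proud. Pressed straight down by about 5 N, independent of its neighbours, stops hard at 0, stays where left.
- strip_5 (a joint): Brass snap-in section 5: rigid, 14 mm wide, 34 mm long, centre 170 mm from strip_start along panel -y. Value: how far it stands proud, m; 0 = fully home. Starts 2 to 6 mm proud. Pressed straight down by about 5 N, independent of its neighbours, stops hard at 0, stays where left.
- strip_6 (a joint): Brass snap-in section 6: rigid, 14 mm wide, 34 mm long, centre 204 mm from strip_start along panel -y. Value: how far it stands proud, m; 0 = fully home. Starts 2 to 6 mm proud. Pressed straight down by about 5 N, independent of its neighbours, stops hard at 0, stays where left.
- strip_7 (a joint): Brass snap-in section 7: rigid, 14 mm wide, 34 mm long, centre 238 mm from strip_start along panel -y. Value: how far it stands proud, m; 0 = fully home. Starts 2 to 6 mm proud. Pressed straight down by about 5 N, independent of its neighbours, stops hard at 0, stays where left.
- roller: Hand roller, 140 mm tall, 0.25 kg, upright in its stand, handle up. Black rubber wheel, 40 mm diameter, 34 mm wide, free on an axle along the roller's y: it rolls along its x, either way. Steel yoke 14 mm (x) by 48 mm (y); shoulder bar 18 mm (x) by 76 mm (y), 50 to 56 mm above the wheel's lowest point. Origin: the wheel's lowest point; z up the handle.
- roller_grip (a point): On the axis of the roller's handle, 112 mm above the wheel's lowest point: a good place to grip. The handle is beech, 26 by 26 mm square (faces square to the roller's x and y), from 66 to 140 mm above the wheel's lowest point. Axes as the roller.
- roller_wheel (a joint): Angle in rad that the wheel has turned in its yoke; 0 at the start, either sign.
- stand: Dark wooden stand, fixed, left or right of the panel: base 84 (x) by 100 (y) by 8 mm; two cheeks 60 mm long (x), 12 mm thick, tops 64 mm above the table, 56 mm gap between them (y), low back wall at +x. The roller hangs between them, shoulder bar on both cheek tops, axle along y (either way round), its origin then 14 mm above the stand's. Origin: centre of underside.
- mug: White mug, 76 mm diameter, 92 mm tall, with a handle; leave it alone. Stands on the other side of the panel from the stand. Origin: centre of its underside.
- keys: Bunch of keys with a black fob, about 145 mm long, lying flat, left of the work area. Leave alone. Origin: in the key ring, on the table.
- stapler: Black and green stapler, 145 by 36 mm, 53 mm tall, right of the work area. Leave alone. Origin: centre of its underside.
Mind the look-alikes: they are no part of the job. Leave any orange or red look-alike of the roller alone.

How it is judged:
By the outcome, as a careful person would: the job done as asked, in the order asked, and still so for the second after the job is handed in, with the robot touching nothing.
It also fails if it takes over 64 s, if anything falls off the work surface, if the arm or the gripper's body presses on something with over 40 N, if the wrist force passes 120 N, or if a joint passes its speed limit or range.

ROBOT

A 6-joint arm with a two-finger parallel gripper is mounted at the origin on the work surface. World frame = base frame: x ahead of the robot, y to its left, z up, the work surface at z = 0. Lengths are in mm, angles in rad, forces in N, time in s.
With the tool pointing down it reaches from about 275 to 750 mm from the base axis. Payload 10.2 kg.
Tool frame: the origin (TCP) lies at the very end of the fingers, on their centre line; the grasp point (between the pads) lies 19 mm behind it; z points along the fingers, y is the line along which they close (so a half turn about z gives the same grasp; the last joint's range is limited). The gripper opens to 85 mm and grips with 20 to 120 N. Pads are 22 mm wide; open, the fingers measure 114 mm over their backs; the gripper's body (76 mm by 85 mm) begins 54 mm behind the grasp point. The pads swing forward as they close: fully open they stand 13 mm farther back than shut.
Start: joints at [-1.461, 0.313, 1.498, -0, 1.331, -0.223], TCP at [171.5, -496.204, 194.194] pointing down, gripper open.
Joint ranges: [-2.94, 2.94], [-0.97, 2.17], [0.19, 2.56], [-1.23, 4.37], [0.02, 3.11], [-2.88, 2.88]. Speed limits (rad/s): [2.39, 2.39, 3.01, 3.14, 3.14, 3.14].

INTERFACE

Orientations are given as a unit quaternion [w, x, y, z].
In Python, from rig import ctrl, optics gives the robot as it stands. The module is installed in compiled form; this text tells all that it offers.
- The arm moves only by the shell command python3 -m handwheel 'ROWS' [FORCE]. ROWS is JSON, a list that holds one entry, the list of rows, each a list of 5 numbers: the gripper command: -1 is fully open, 1 is shut, values between are in proportion, then the shift along the world's x, y, z in units of 50 mm (1.0 is 50 mm), then the turn about the world's z in units of 8 degrees (1.0 is 8 degrees). In form: [[[gripper, tx, ty, tz, twist], ...]]. A call has 1 to 10 rows; each row shifts and turns the commanded pose from where the row before left it; what a row does not reach is not made up. A row lasts 1/10 s, in which the tool goes at most 50 mm and 8.59 degrees, less where a joint would pass 70% of its speed; a pose out of reach is approached as far as the arm can. A call is refused whole if a number of a shift passes 1 or a number of a turn 1, either way. A call with a gripper value outside its range is refused whole. The fingers move at their own pace and stop on an object; FORCE is the grip in N (left out, the last holds). Time passes only in rows, so rows that do not move let the fingers close. It gives the time, the measured TCP pose, the force, the opening and the grip force at its end, in the units of the state.
- ctrl.sense(): the state, without advancing time (a new reading comes with each control period).
- optics.capture(name): name is "scene" or "side" or "wrist"; returns a dict with "img" (480x640x3 uint8, blue, green, red), "K" (3x3 intrinsics, pixels), "R" (3x3) and "t" (3): a world point X has camera coordinates R X + t. Camera axes: x right, y down, z forward; pixel columns grow to the right and rows downward; lengths in mm; the calibration is good to about 2 mm. A picture is of the moment at which its call begins. There is no depth.
- ctrl.finish_job(): hands the job in; it is judged then, once.
The state is a dict: "time_s": time; "joints": joint angles; "dq": joint speeds; "tau": joint torques, N m; "eef_pos": TCP position; "ee_rot": TCP orientation; "force": force on the tool from outside, world axes, zero at the start; "wrist_torque": the same for the moment, N m; "grip_width": opening from 0.0 (shut) to 1.0 (fully open); "grip_force": force on a finger pad.
Only numpy, scipy, OpenCV 4.12 (cv2) and the standard library are available. Lean on these libraries where they do the work, as an engineer would, in place of code of your own. Each camera call takes 0.05 s, during which the arm holds its last target. There are 200 camera calls.

## Working session

There is one attempt and no reset: what is moved stays moved. The work goes in short steps, Python scripts to look and compute and a shell command to move; the robot and the scene stay as the last step left them, time stands still between calls to the robot, and variables do not carry over. Pictures are saved under pics/ and viewed, at most 10 in all, crops included, and the job is handed in when it is done.

```bash
mkdir -p pics; cat > h.py <<'E'
import numpy as np, cv2
from rig import ctrl, optics
def cap(n):
    c=optics.capture(n); return c['img'],np.array(c['K']),np.array(c['R']),np.array(c['t']).ravel()
def ray(K,R,t,u,v,z):
    d=R.T@np.linalg.solve(K,[u,v,1.]); o=-R.T@t; return o+d*(z-o[2])/d[2]
def proj(K,R,t,X):
    p=K@(R@np.array(X,float)+t); return p[:2]/p[2]
E
python3 - <<'E'
from h import *
s=ctrl.sense();print(s['eef_pos'],s['ee_rot'],s['force'],s['time_s'])
for n in('scene','side'):
    im,K,R,t=cap(n);cv2.imwrite(f'pics/{n}0.png',im);print(n,K.tolist(),(-R.T@t).round(),R[2].round(2))
E
```

```text
[ 171.47057742 -495.87304034  193.630743  ] [-6.63578118e-04  9.86190368e-01  1.65614357e-01  4.71180170e-05] [-0.13611811 -0.82624032 -0.01216686] 0.0
scene [[600.1660184661047, 0.0, 303.8202798973207], [0.0, 600.1660184661047, 244.53662928100397], [0.0, 0.0, 1.0]] [1094.  891. 1387.] [-0.35 -0.54 -0.76]
side [[570.6001357909876, 0.0, 306.4484458205529], [0.0, 570.6001357909876, 236.96686859656987], [0.0, 0.0, 1.0]] [ 460. 1382.  890.] [ 0.02 -0.86 -0.5 ]
```

View pics/scene0.png

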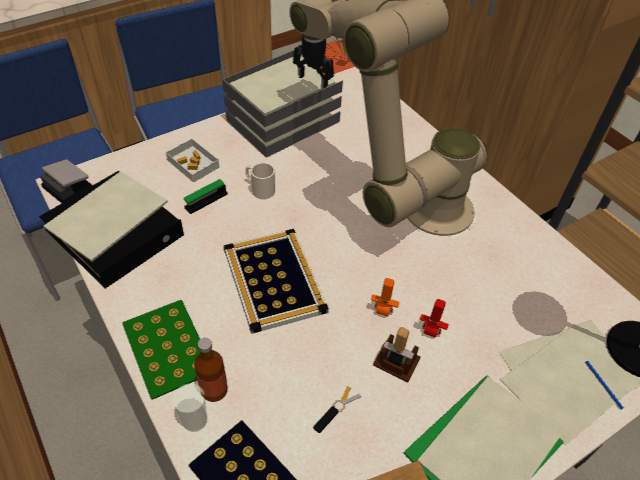

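View pics/side0.png

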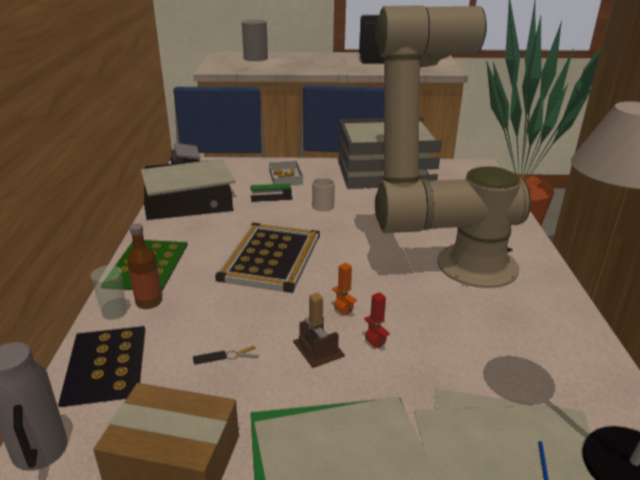

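Scene: panel at about (275,280). There are three roller candidates: beech-handled in the dark stand at (398,350), orange at (385,297) and red at (434,318). The beech one in the dark stand fits the description. I'll confirm it in an enlarged crop along with the panel.

```bash
python3 - <<'E'
from h import *
im,K,R,t=cap('scene')
a=cv2.resize(im[315:390,360:460],None,fx=4,fy=4,interpolation=2); b=cv2.resize(im[225:335,215:335],None,fx=4,fy=4,interpolation=2)
o=np.zeros((440,800,3),np.uint8);o[:300,:400]=a;o[:,:][:440,400:800]=b[:440,60:460];cv2.imwrite('pics/c1.png',o)
hsv=cv2.cvtColor(im,cv2.COLOR_BGR2HSV)
# frame+felt blob: black corner blocks
for p,z in [((229,247),22),((291,235),22),((322,308),22),((256,325),22)]: print(p,ray(K,R,t,*p,z).round(1))
for p,z in [((402,331),154),((398,352),70),((398,372),0)]: print(p,ray(K,R,t,*p,z).round(1))
im2,K2,R2,t2=cap('side')
for p,z in [((316,296),154),((318,330),70),((318,352),0),((318,230),22),((289,285),22),((253,227),22),((222,278),22)]: print('side',p,ray(K2,R2,t2,*p,z).round(1))
cv2.imwrite('pics/c2.png',cv2.resize(im2[215:370,210:370],None,fx=3.8,fy=3.8,interpolation=2))
E
```

```text
(229, 247) [ 653.5 -189.4   22. ]
(291, 235) [ 471.5 -134.6   22. ]
(322, 308) [537.  137.3  22. ]
(256, 325) [718.   91.1  22. ]
(402, 331) [462.6 366.7 154. ]
(398, 352) [466.5 374.6  70. ]
(398, 372) [469.4 393.8   0. ]
side (316, 296) [459.1 371.5 154. ]
side (318, 330) [453.8 384.3  70. ]
side (318, 352) [453. 378.   0.]
side (318, 230) [ 454.7 -154.7   22. ]
side (289, 285) [530.6 142.6  22. ]
side (253, 227) [ 657.6 -169.3   22. ]
side (222, 278) [712.5 113.8  22. ]
```

View pics/c1.png

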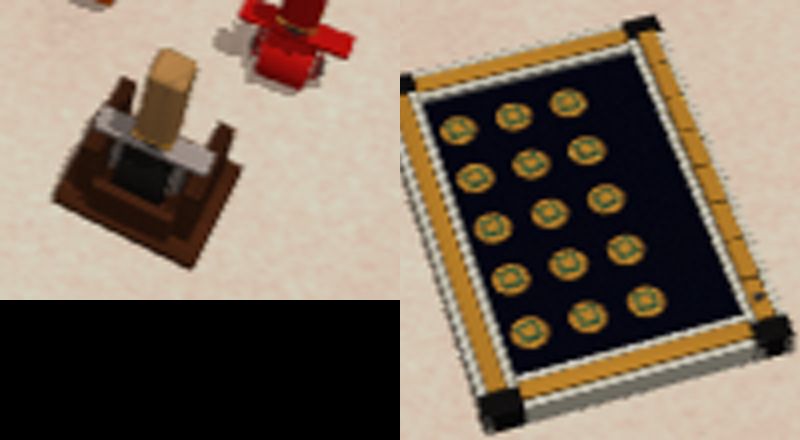

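View pics/c2.png

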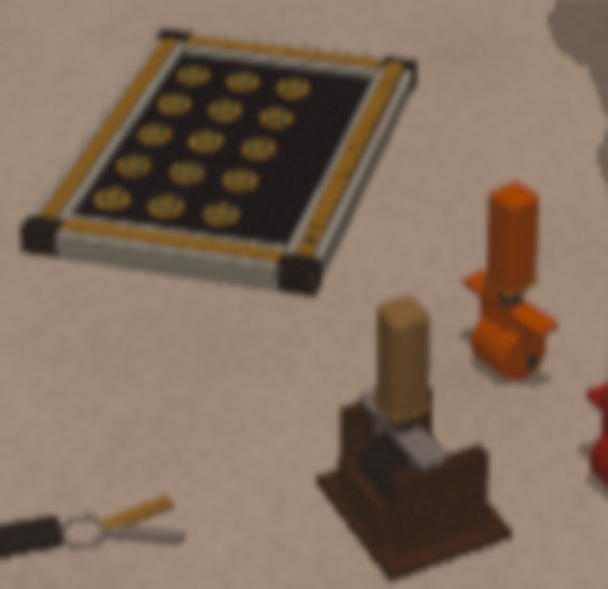

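The crop confirms it: beech handle and steel shoulder bar, hanging in the dark stand; red and orange ones stand free. The panel's strip has its screw hole at the lower-right (c1 757,296), the left end. Now the poses.

```bash
cat > m.py <<'E'
from h import *
im,K,R,t=cap('scene'); im2,K2,R2,t2=cap('side')
P=[ray(K,R,t,215+(x+60-400)/4,225+y/4,22)[:2] for x,y in [(757,296),(641,27),(772,335),(502,408),]]
print('screw,cornerR,cornerL,farL',np.round(P,1))
q=lambda x,y:(210+x/3.8,215+y/3.8)
b=[ray(K,R,t,360+x/4,315+y/4,z)[:2] for x,y,z in [(103,113,70),(210,163,70),(172,62,154)]]
print('bar scene',np.round(b,1)); d=b[1]-b[0];print(np.hypot(*d),np.degrees(np.arctan2(d[1],d[0])))
print('top side',ray(K2,R2,t2,*q(404,312),154).round(1))
b=[ray(K2,R2,t2,*q(x,y),z)[:2] for x,y,z in [(370,395,70),(430,458,70)]];d=b[1]-b[0]
print('bar side',np.round(b,1),np.hypot(*d),np.degrees(np.arctan2(d[1],d[0])))
print('panelcorners side',[ray(K2,R2,t2,*q(x,y),22)[:2].round(1) for x,y in [(303,262),(397,66),(38,228),(172,37)]])
print('screw side',ray(K2,R2,t2,*q(310,240),24).round(1))
print('orange',ray(K2,R2,t2,*q(514,192),140).round(1))
# brass hue mask long strip line fit in scene
E
python3 m.py; python3 -c "
from h import *
s=ctrl.sense();print(s['grip_width'],s['time_s'])
c=cap('wrist');print((-c[2].T@c[3]).round(1),c[2].round(2).tolist(),c[1][0,0])"
```

```text
screw,cornerR,cornerL,farL [[ 527.1  108.1]
 [ 466.6 -147. ]
 [ 536.   140.8]
 [ 722.2   95.9]]
bar scene [[477.4 338.2]
 [442.1 402. ]
 [459.7 366.8]]
72.959384516652 118.98827392431394
top side [458.4 375.5 154. ]
bar side [[478.3 345.5]
 [442.4 403. ]] 67.84031464550499 121.95203414850083
panelcorners side [array([528.8, 137.8]), array([ 465.5, -139.7]), array([720.1,  99.5]), array([ 651.9, -184. ])]
screw side [525.  113.4  24. ]
orange [389.3 226.7 140. ]
0.9993128378911919 0.3
[ 239.6 -472.5  374.2] [[0.33, -0.95, -0.0], [-0.91, -0.31, 0.28], [-0.26, -0.09, -0.96]] 408.4485614469548
```

```bash
python3 -m handwheel '[[[-1,0.7,0.4,0.5,1],[-1,0.7,0.4,0.5,1],[-1,0.7,0.4,0.5,1],[-1,0.7,0.4,0.5,1],[-1,0.3,0.9,0,1],[-1,0.3,0.9,0,1],[-1,0.3,0.9,0,1],[-1,0.3,0.9,0,1],[-1,0.3,0.9,0,1],[-1,0.3,0.9,0,1]]]'; python3 -m handwheel '[[[-1,0,0.95,0,1],[-1,0,0.95,0,1],[-1,0,0.95,0,0.6],[-1,0,0.95,0,0],[-1,0,0.95,0,0],[-1,0,0.95,0,0],[-1,0,0,0,0]]]'
```

```text
time_s: 1.35
eef_pos: [401.7, -144.3, 294.4]
ee_rot: [0.0, 0.647, 0.763, 0.0]
force: [1.1, 0.1, 0.6]
grip_width: 1.0
grip_force: 0.0
time_s: 2.05
eef_pos: [400.5, 143.3, 294.2]
ee_rot: [-0.0, 0.498, 0.867, 0.0]
force: [-0.1, 1.2, -0.2]
grip_width: 0.994
grip_force: 0.0
```

```bash
python3 -m handwheel '[[[-1,0.24,0.9,0,0],[-1,0.24,0.9,0,0],[-1,0.24,0.9,0,0],[-1,0.24,0.9,0,0],[-1,0.24,0.9,0,0],[-1,0,0,0,0],[-1,0,0,0,0]]]'; python3 -c "
from h import *
im,K,R,t=cap('wrist');cv2.imwrite('pics/w1.png',im)
print(proj(K,R,t,[459.5,370,154]),proj(K,R,t,[459.5,370,70]))"
```

```text
time_s: 2.75
eef_pos: [461.7, 363.6, 293.4]
ee_rot: [-0.0, 0.501, 0.866, -0.001]
force: [0.1, -0.3, -0.2]
grip_width: 1.001
grip_force: 0.0
[316.87040208 202.02246558] [316.85028677 185.19466404]
```

View pics/w1.png

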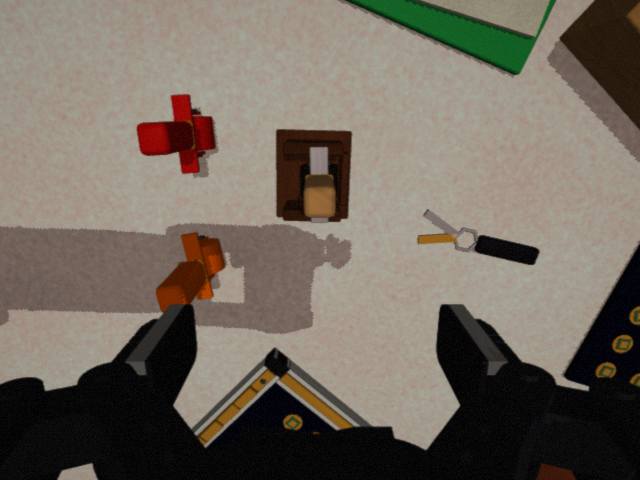

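The wrist view shows the beech handle top at about (320,202), the bar running vertically from (319,149) to (320,220), and the stand centred at about (314,175). The handle is lined up with the fingers.

```bash
python3 -c "
from h import *
im,K,R,t=cap('wrist')
h=cv2.cvtColor(im,cv2.COLOR_BGR2HSV)
m=cv2.inRange(h,(8,70,120),(25,200,255));m[:160]=0;m[225:]=0;m[:,:280]=0;m[:,360:]=0
c=max(cv2.findContours(m,0,2)[0],key=cv2.contourArea);print(cv2.boundingRect(c),cv2.minAreaRect(c),cv2.contourArea(c))
c=c[:,0];top=c[c[:,1]>185]; 
x0,x1,y0,y1=c[:,0].min(),c[:,0].max(),c[:,1].min(),c[:,1].max();print(x0,x1,y0,y1)
for z in(154,):
  for p in [(x0,y1),(x1+1,y1),(x0,y1-26),(x1+1,y1-26)]:print(ray(K,R,t,*p,z).round(1))
s=cv2.inRange(h,(0,90,20),(14,255,85));s[:100]=0;s[240:]=0;s[:,:265]=0;s[:,370:]=0
pts=cv2.findNonZero(s);pts=pts[:,0]
W=np.array([ray(K,R,t,u,v,8)[:2] for u,v in pts]);r=cv2.minAreaRect(W.astype(np.float32));print('stand',r)
"
```

```text
(306, 187, 28, 28) ((319.5, 200.5), (27.0, 27.0), 90.0) 658.0
306 333 187 214
[457.  356.4 154. ]
[476.5 367.6 154. ]
[446.7 374.8 154. ]
[465.8 385.8 154. ]
stand ((455.5281982421875, 367.5998229980469), (81.94986724853516, 102.32720184326172), 28.47312355041504)
```

```bash
python3 -m handwheel '[[[-1,-0.03,0.13,-0.7,-0.1],[-1,0,0,-0.8,0],[-1,0,0,-0.8,0],[-1,0,0,-0.8,0],[-1,0,0,-0.62,0],[-1,0,0,0,0],[-1,0,0,0,0]]]'; python3 -m handwheel '[[[1,0,0,0,0],[1,0,0,0,0],[1,0,0,0,0],[1,0,0,0,0],[1,0,0,0,0],[1,0,0,0,0],[1,0,0,0,0],[1,0,0,0,0],[1,0,0,0,0],[1,0,0,0,0]]]' 100
```

```text
time_s: 3.55
eef_pos: [460.7, 369.8, 109.9]
ee_rot: [0.0, 0.507, 0.862, 0.001]
force: [0.3, 0.2, 0.2]
grip_width: 0.996
grip_force: 0.0
time_s: 4.55
eef_pos: [460.5, 370.6, 109.3]
ee_rot: [0.001, 0.507, 0.862, 0.001]
force: [-0.0, 0.2, 5.9]
grip_width: 0.263
grip_force: 98.6
```

```bash
python3 -c "
from h import *
im,K,R,t=cap('side');print(proj(K,R,t,[460,370,110]))
cv2.imwrite('pics/s2.png',cv2.resize(im[250:370,250:410],None,fx=4,fy=4,interpolation=2))"
```

```text
[315.41569186 311.70506187]
```

View pics/s2.png

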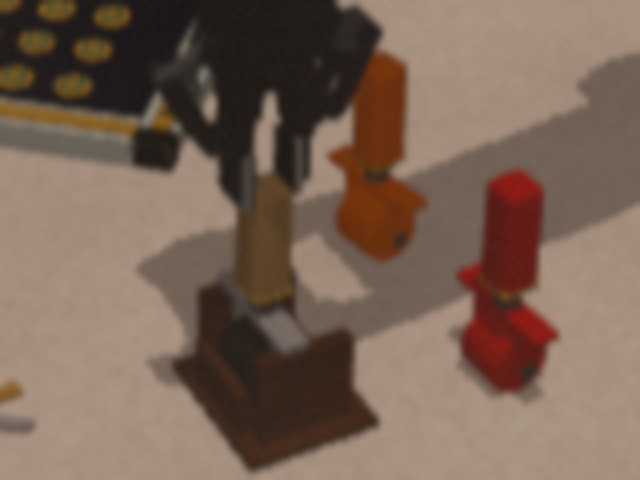

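Side view: the handle is held between the fingers at crop (240–290, 205), but the tips look high compared with the projected TCP at (262,247). I'll check from the other camera.

```bash
python3 -c "
from h import *
im,K,R,t=cap('scene')
o=cv2.resize(im[300:390,350:450],None,fx=6,fy=6,interpolation=2)
for z in(80,109,130,154):
  u,v=proj(K,R,t,[460,370,z]);u2=int((u-350)*6);v2=int((v-300)*6);print(z,u2,v2);cv2.line(o,(u2-90,v2),(u2-50,v2),(0,255,0),1)
cv2.imwrite('pics/s3.png',o)"
```

```text
80 296 284
109 306 247
130 313 220
154 322 189
```

View pics/s3.png

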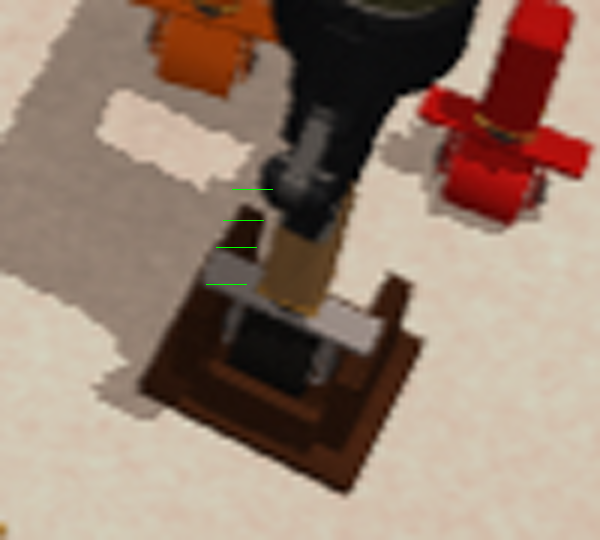

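Both views put the tips at about z 135, so the pads only hold the top of the handle. I'll open, go 18 mm lower and grip again.

```bash
python3 -m handwheel '[[[-1,0,0,0,0],[-1,0,0,0,0],[-1,0,0,0,0],[-1,0,0,0,0],[-1,0,0,0,0],[-1,0,0,-0.18,0],[-1,0,0,-0.18,0],[-1,0,0,0,0],[-1,0,0,0,0]]]'; python3 -m handwheel '[[[1,0,0,0,0],[1,0,0,0,0],[1,0,0,0,0],[1,0,0,0,0],[1,0,0,0,0],[1,0,0,0,0],[1,0,0,0,0],[1,0,0,0,0],[1,0,0,0,0]]]' 110
python3 -c "
from h import *
im,K,R,t=cap('scene')
o=cv2.resize(im[300:390,350:450],None,fx=4,fy=4,interpolation=2)
im,K,R,t=cap('side')
p=cv2.resize(im[270:360,260:360],None,fx=4,fy=4,interpolation=2)
for z in(90,):print(proj(K,R,t,[460,370,z]))
cv2.imwrite('pics/s4.png',np.hstack([o,p]))"
```

```text
time_s: 5.55
eef_pos: [459.8, 370.2, 89.7]
ee_rot: [-0.0, 0.507, 0.862, -0.0]
force: [0.0, 0.0, -0.1]
grip_width: 1.002
grip_force: 0.0
time_s: 6.45
eef_pos: [460.4, 370.5, 90.7]
ee_rot: [0.0, 0.507, 0.862, 0.001]
force: [0.5, 0.5, 5.7]
grip_width: 0.285
grip_force: 108.6
[315.33643456 318.84427839]
```

View pics/s4.png

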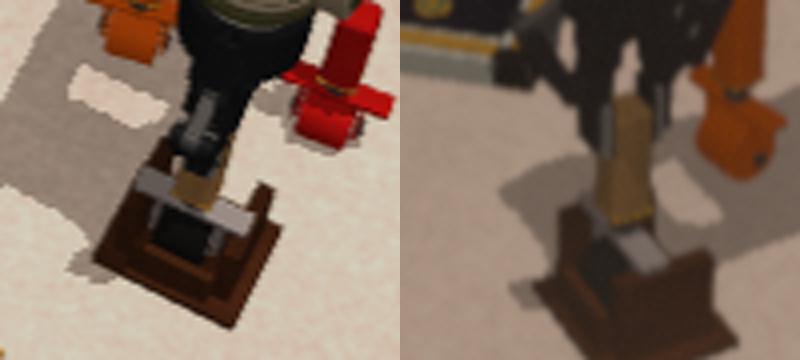

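```bash
python3 -m handwheel '[[[1,0,0,0.2,0],[1,0,0,0.5,0],[1,0,0,0.7,0],[1,0,0,0.7,0],[1,0,0,0,0]]]';python3 -m handwheel '[[[1,0.1,-0.4,0,0.6],[1,0.22,-0.8,0,0.9],[1,0.22,-0.8,0,0.9],[1,0.22,-0.8,0,0.9],[1,0.22,-0.8,0,0.9],[1,0.22,-0.8,0,0.9],[1,0.12,-0.7,0,0.85],[1,0,0,0,0],[1,0,0,0,0]]]'
cat > v.py <<'E'
from h import *
import sys
w=cap('wrist');a=cap('scene');b=cap('side')
s=ctrl.sense();print(s['eef_pos'].round(1) if hasattr(s['eef_pos'],'round') else s['eef_pos'])
im=w[0].copy()
for d in (0,34,119,221,238):
    X=np.array([526,111,24])-d*np.array([.230,.973,0]);u=proj(*w[1:],X).astype(int);print(d,u);cv2.circle(im,tuple(int(i) for i in u),3,(255,0,255),1)
cv2.imwrite('pics/'+sys.argv[1],im)
cv2.imwrite('pics/raw.png',w[0]);np.savez('w.npz',K=w[1],R=w[2],t=w[3],im=w[0])
E
python3 v.py w2.png
```

```text
time_s: 7.05
eef_pos: [461.3, 371.0, 200.0]
ee_rot: [0.002, 0.507, 0.862, 0.003]
force: [0.7, 0.2, -2.4]
grip_width: 0.28
grip_force: 108.3
time_s: 7.95
eef_pos: [525.4, 114.9, 194.2]
ee_rot: [-0.001, 0.117, 0.993, -0.0]
force: [-0.4, 0.4, -2.1]
grip_width: 0.284
grip_force: 108.5
[525.5 116.2 194.8]
0 [311 203]
34 [272 203]
119 [175 204]
221 [ 58 204]
238 [ 39 204]
```

View pics/w2.png

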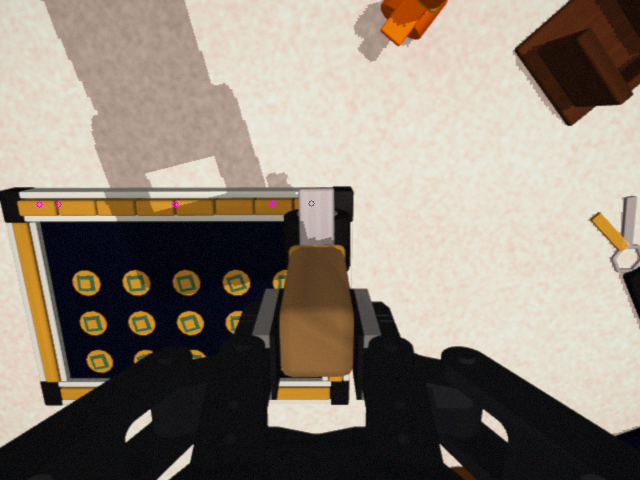

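Wrist view: the strip centre runs at about row 207, with seams at columns 57, 97, 137, 176, 215 and 254. The predictions sit at row 204, so I'll correct about 3 mm across; along the strip they match. The shoulder bar's outer end is at row 189, columns 300–334.

```bash
python3 - <<'E'
from h import *
d=np.load('w.npz');im,K,R,t=d['im'],d['K'],d['R'],d['t']
h=cv2.cvtColor(im,cv2.COLOR_BGR2HSV);m=cv2.inRange(h,(12,120,90),(30,255,255));m[:190]=0;m[225:]=0
P=[]
for u in range(35,275,12):
    v=np.where(m[:,u]>0)[0]
    if len(v)>8: P.append(ray(K,R,t,u+.5,(v.min()+v.max()+1)/2,28)[:2]);
P=np.array(P);vx,vy,x0,y0=cv2.fitLine(P.astype(np.float32),2,0,.01,.01).ravel();print('dir',np.degrees(np.arctan2(vy,vx)),x0,y0)
a=np.array([vx,vy]);n=np.array([-vy,vx]);print('resid',((P-[x0,y0])@n).round(1))
# bar outer end
for u in(300,317,334):print('barend',ray(K,R,t,u,189,171).round(1))
# seams -> d
for u in (57,97,137,176,215,254): print(u, ray(K,R,t,u,207,27)[:2].round(1))
s=ctrl.sense();print(s['eef_pos'],s['ee_rot'])
E
```

```text
dir 76.70301 495.46918 -25.663202
resid [ 0.1  0.1  0.5  0.  -0.   0.4 -0.1 -0.6 -0.2  0.2 -0.3 -0.3 -0.3 -0.4
  0.  -0.  -0.   0.4  0.3  0.3]
barend [488.6 116.  171. ]
barend [490.6 124.3 171. ]
barend [492.6 132.6 171. ]
57 [ 476.6 -104.1]
97 [484.8 -70.3]
137 [492.9 -36.6]
176 [500.8  -3.7]
215 [508.7  29.2]
254 [516.6  62.1]
[525.52514422 116.2214867  194.79131337] [-5.11992782e-04  1.15810294e-01  9.93271218e-01  3.76524898e-05]
```

```bash
python3 -m handwheel '[[[1,0.01,-0.09,-0.4,0],[1,0,0,-0.5,0],[1,0,0,-0.4,0],[1,0,0,-0.3,0],[1,0,0,0,0],[1,0,0,0,0]]]'; python3 -m handwheel '[[[1,0,0,-0.06,0],[1,0,0,-0.06,0],[1,0,0,-0.06,0],[1,0,0,0,0],[1,0,0,0,0]]]'
```

```text
time_s: 8.7
eef_pos: [526.6, 111.4, 115.7]
ee_rot: [0.0, 0.116, 0.993, 0.0]
force: [0.4, 0.4, -2.5]
grip_width: 0.281
grip_force: 108.5
time_s: 9.2
eef_pos: [526.5, 110.8, 106.2]
ee_rot: [0.0, 0.116, 0.993, -0.0]
force: [-0.5, -0.2, -2.5]
grip_width: 0.283
grip_force: 108.5
```

```bash
python3 -m handwheel '[[[1,0,0,-0.04,0],[1,0,0,-0.04,0],[1,0,0,0,0],[1,0,0,0,0]]]'; python3 -m handwheel '[[[1,0,0,-0.03,0],[1,0,0,-0.03,0],[1,0,0,0,0],[1,0,0,0,0]]]'
```

```text
time_s: 9.6
eef_pos: [526.5, 110.8, 102.1]
ee_rot: [-0.0, 0.116, 0.993, 0.0]
force: [0.3, 0.0, -3.2]
grip_width: 0.282
grip_force: 108.5
time_s: 10.0
eef_pos: [527.1, 110.9, 100.5]
ee_rot: [0.001, 0.116, 0.993, 0.0]
force: [-1.6, -0.7, 7.1]
grip_width: 0.286
grip_force: 110.3
```

```bash
python3 -m handwheel '[[[1,0,0,-0.03,0],[1,0,0,-0.03,0],[1,0,0,0,0],[1,0,0,0,0]]]'; python3 -m handwheel '[[[1,-0.023,-0.097,0,0],[1,-0.023,-0.097,0,0],[1,-0.023,-0.097,0,0],[1,-0.023,-0.097,0,0]]]'
```

```text
time_s: 10.4
eef_pos: [528.1, 111.1, 100.2]
ee_rot: [0.003, 0.116, 0.993, 0.0]
force: [-6.3, -0.5, 28.1]
grip_width: 0.285
grip_force: 113.0
time_s: 10.8
eef_pos: [523.7, 91.9, 100.1]
ee_rot: [0.003, 0.116, 0.993, 0.001]
force: [-4.8, 1.7, 25.2]
grip_width: 0.286
grip_force: 112.4
```

```bash
python3 -m handwheel '[[[1,-0.035,-0.146,0,0],[1,-0.035,-0.146,0,0],[1,-0.035,-0.146,0,0],[1,-0.035,-0.146,0,0],[1,-0.035,-0.146,0,0],[1,-0.035,-0.146,0,0],[1,-0.035,-0.146,0,0],[1,-0.035,-0.146,0,0]]]'; python3 -m handwheel '[[[1,-0.035,-0.146,0,0],[1,-0.035,-0.146,0,0],[1,-0.035,-0.146,0,0],[1,-0.035,-0.146,0,0]]]'
```

```text
time_s: 11.6
eef_pos: [510.5, 33.5, 100.1]
ee_rot: [0.004, 0.116, 0.993, 0.001]
force: [-1.6, 5.0, 25.5]
grip_width: 0.284
grip_force: 112.5
time_s: 12.0
eef_pos: [503.7, 3.9, 100.1]
ee_rot: [0.004, 0.116, 0.993, 0.001]
force: [0.5, 8.5, 24.4]
grip_width: 0.284
grip_force: 112.3
```

```bash
python3 -m handwheel '[[[1,-0.036,-0.146,0,0],[1,-0.036,-0.146,0,0],[1,-0.036,-0.146,0,0],[1,-0.036,-0.146,0,0],[1,-0.036,-0.146,0,0],[1,-0.036,-0.146,0,0],[1,-0.036,-0.146,0,0],[1,-0.036,-0.146,0,0]]]'; python3 -m handwheel '[[[1,-0.036,-0.146,0,0],[1,-0.036,-0.146,0,0],[1,-0.036,-0.146,0,0],[1,-0.036,-0.146,0,0],[1,-0.036,-0.146,0,0],[1,-0.036,-0.146,0,0],[1,-0.036,-0.146,0,0]]]'
```

```text
time_s: 12.8
eef_pos: [489.7, -55.7, 100.2]
ee_rot: [0.005, 0.116, 0.993, -0.001]
force: [0.7, 2.7, 24.6]
grip_width: 0.284
grip_force: 112.3
time_s: 13.5
eef_pos: [477.5, -107.1, 100.1]
ee_rot: [0.006, 0.116, 0.993, -0.001]
force: [2.4, 2.1, 21.3]
grip_width: 0.28
grip_force: 112.0
```

```bash
python3 -m handwheel '[[[1,-0.036,-0.146,0,0],[1,-0.036,-0.146,0,0],[1,-0.01,-0.06,0,0],[1,0,0,0,0],[1,0,0,0,0]]]'; python3 -m handwheel '[[[1,0,0,0.2,0],[1,0,0,0.5,0],[1,0,0,0.7,0],[1,0,0,0.7,0],[1,0,0,0,0],[1,0,0,0,0]]]'; sed -i 's/526,111,24/528,111.3,24/' v.py; python3 v.py w3.png
```

```text
time_s: 14.0
eef_pos: [473.4, -125.4, 100.2]
ee_rot: [0.006, 0.116, 0.993, -0.002]
force: [2.2, -0.7, 22.7]
grip_width: 0.284
grip_force: 112.0
time_s: 14.6
eef_pos: [469.6, -123.2, 201.0]
ee_rot: [-0.0, 0.116, 0.993, -0.0]
force: [-0.8, 0.6, -3.4]
grip_width: 0.283
grip_force: 108.9
[ 469.1 -122.9  199.8]
0 [586 203]
34 [548 203]
119 [453 203]
221 [338 203]
238 [319 203]
```

```bash
python3 - <<'E'
from h import *
d=np.load('w.npz');im,K,R,t=d['im'],d['K'],d['R'],d['t']
h=cv2.cvtColor(im,cv2.COLOR_BGR2HSV);m=cv2.inRange(h,(12,120,90),(30,255,255));m[:190]=0;m[225:]=0
n=np.array([.9732,-.23])
for u in range(348,600,19):
    v=np.where(m[:,u]>0)[0]
    if len(v)>8: 
        a,b=[ray(K,R,t,u+.5,e,24)[:2] for e in (v.min(),v.max()+1)]
        print(u,((a-[528,111.3])@n).round(1),((b-[528,111.3])@n).round(1),end=' | ')
E
python3 -m handwheel '[[[1,0.2,0.5,0,0],[1,0.25,0.85,0,0],[1,0.25,0.85,0,0],[1,0.25,0.85,0,0],[1,0,0.85,0,-0.9],[1,0,0.85,0,-0.9],[1,0,0.85,0,-0.9],[1,0,0.85,0,-0.9],[1,0,0.85,0,-0.9],[1,0,0,0,0]]]'; python3 -m handwheel '[[[1,-0.37,0.75,0,-0.5],[1,-0.37,0.75,0,-0.5],[1,-0.3,0.6,0,-0.45],[1,0,0,0,0],[1,0,0,0,0],[1,0,0,0,0]]]'
```

```text
348 -6.6 7.0 | 367 -6.6 7.0 | 386 -6.6 7.0 | 405 -6.5 7.1 | 424 -6.5 7.1 | 443 -6.5 7.1 | 462 -6.5 7.1 | 481 -6.4 7.1 | 500 -6.4 7.2 | 519 -6.4 7.2 | 538 -6.4 7.2 | 557 -6.4 7.2 | 576 -6.3 7.3 | 595 -6.3 7.3 | time_s: 15.75
eef_pos: [516.0, 245.9, 199.6]
ee_rot: [-0.001, 0.417, 0.909, -0.0]
force: [0.6, -1.2, -2.0]
grip_width: 0.282
grip_force: 109.0
time_s: 16.35
eef_pos: [465.7, 345.7, 200.5]
ee_rot: [-0.0, 0.507, 0.862, -0.001]
force: [0.4, -1.1, -2.9]
grip_width: 0.285
grip_force: 109.1
```

```bash
python3 -m handwheel '[[[1,-0.1,0.5,0,0],[1,0,0,-0.4,0],[1,0,0,-0.6,0],[1,0,0,0,0],[1,0,0,0,0],[1,0,0,0,0]]]'
```

```text
time_s: 16.95
eef_pos: [461.3, 371.6, 152.9]
ee_rot: [0.001, 0.507, 0.862, 0.001]
force: [0.8, 0.7, -2.1]
grip_width: 0.28
grip_force: 108.9
```

```bash
python3 -m handwheel '[[[1,-0.015,-0.02,-0.2,0],[1,0,0,-0.2,0],[1,0,0,-0.2,0],[1,0,0,0,0],[1,0,0,0,0]]]'; python3 -m handwheel '[[[1,0,0,-0.15,0],[1,0,0,-0.15,0],[1,0,0,-0.1,0],[1,0,0,0,0],[1,0,0,0,0]]]'
```

```text
time_s: 17.45
eef_pos: [459.5, 370.7, 121.0]
ee_rot: [-0.0, 0.507, 0.862, -0.0]
force: [-0.3, -1.4, -3.1]
grip_width: 0.281
grip_force: 108.9
time_s: 17.95
eef_pos: [459.6, 370.7, 101.2]
ee_rot: [-0.0, 0.507, 0.862, -0.0]
force: [0.0, 0.1, -2.5]
grip_width: 0.282
grip_force: 109.2
```

Free inside the gap with no side force; going on down to the seat.

```bash
python3 -m handwheel '[[[1,0,0,-0.1,0],[1,0,0,-0.05,0],[1,0,0,0,0],[1,0,0,0,0]]]'; python3 -m handwheel '[[[1,0,0,-0.03,0],[1,0,0,-0.03,0],[1,0,0,0,0],[1,0,0,0,0]]]'
```

```text
time_s: 18.35
eef_pos: [459.6, 370.7, 93.7]
ee_rot: [0.0, 0.507, 0.862, 0.0]
force: [-0.6, -0.5, -2.5]
grip_width: 0.285
grip_force: 109.2
time_s: 18.75
eef_pos: [459.6, 370.7, 90.8]
ee_rot: [0.0, 0.507, 0.862, 0.0]
force: [0.4, 1.0, -1.9]
grip_width: 0.28
grip_force: 109.3
```

```bash
python3 -m handwheel '[[[1,0,0,-0.015,0],[1,0,0,-0.015,0],[1,0,0,0,0],[1,0,0,0,0]]]'
```

```text
time_s: 19.15
eef_pos: [459.7, 370.8, 90.7]
ee_rot: [0.0, 0.507, 0.862, 0.0]
force: [-3.3, -1.6, 9.5]
grip_width: 0.281
grip_force: 111.0
```

Seated: contact force at TCP z 90.7, the same height as before the lift. Release, go up and check.

```bash
python3 -m handwheel '[[[0.4,0,0,0.01,0],[-0.2,0,0,0,0],[-1,0,0,0,0],[-1,0,0,0,0],[-1,0,0,0,0],[-1,0,0,0,0],[-1,0,0,0,0]]]';python3 -m handwheel '[[[-1,0,0,0.3,0],[-1,0,0,0.6,0],[-1,0,0,0.9,0],[-1,0,0,0.9,0],[-1,0,0,0.9,0],[-1,-0.3,-0.8,0,0],[-1,-0.3,-0.8,0,0],[-1,0,0,0,0],[-1,0,0,0,0]]]'
python3 -c "
from h import *
im,K,R,t=cap('scene')
o=cv2.resize(im[315:390,360:460],None,fx=4,fy=4,interpolation=2)
q=cv2.resize(im[225:335,235:335],None,fx=4,fy=4,interpolation=2)[:300]
im,K,R,t=cap('side')
p=cv2.resize(im[280:355,260:360],None,fx=4,fy=4,interpolation=2)
r=cv2.resize(im[220:295,230:330],None,fx=4,fy=4,interpolation=2)
cv2.imwrite('pics/f.png',np.vstack([np.hstack([o,p]),np.hstack([q,r])]))"
```

```text
time_s: 19.85
eef_pos: [459.6, 370.7, 89.7]
ee_rot: [-0.0, 0.507, 0.862, -0.0]
force: [0.1, 0.0, 0.3]
grip_width: 0.999
grip_force: 0.0
time_s: 20.75
eef_pos: [429.7, 290.5, 270.2]
ee_rot: [0.0, 0.507, 0.862, 0.0]
force: [0.5, 1.4, 0.5]
grip_width: 1.002
grip_force: 0.0
```

View pics/f.png

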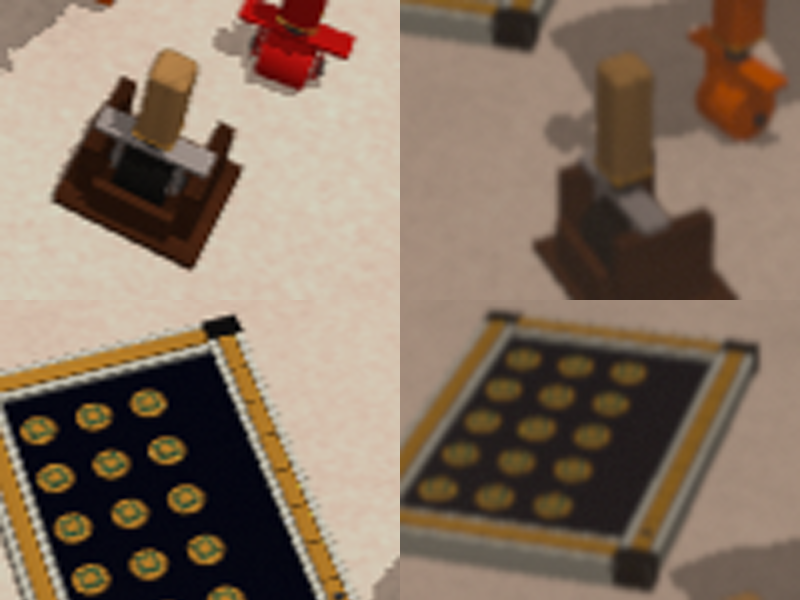

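The roller hangs upright in its stand at its original pixels (handle top (172,62) in the crop). The strip is straight and level with the others. Handing in.

```bash
python3 -c "
from rig import ctrl
print(ctrl.finish_job())"
```

```text
the job is handed in; nothing more can be done
None
```

I rolled the strip from its screwed-down end to the free end at about 21–28 N; it now looks straight and level, the roller hangs upright in its stand, the arm went nowhere near the mug, keys and stapler, and I handed the job in at about 21 s (no verdict was shown).

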